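Box up the tape rolls, bin the empty cores, snap the lid on

TASK

Clear the spindle rack: take every tape roll off its spindle and put it in the storage box that is empty (not the one with the drill chuck in it), and drop the used-up bare cardboard cores in the small steel scrap bin. When all the rolls are in, put the lid on that box, long side along long side, and press it down until both catches snap over its edge and it is fully home. Leave the drill chuck and the other things on the bench where they are.

Things in the scene. Friction and masses are not known exactly. Their poses are not given: they have to be found in the camera images.
- roll1: Small roll of masking tape, 36 mm wide: a cream ring, 50 mm outside, 26 mm bore, 36 mm high, 90 g, firm. At the start each present roll stands flat on the rack with a spindle through its bore. Origin at the centre of its underside, z along its bore, up. One of the three may be absent.
- roll2: Small roll of masking tape, 36 mm wide: a cream ring, 50 mm outside, 26 mm bore, 36 mm high, 90 g, firm. At the start each present roll stands flat on the rack with a spindle through its bore. Origin at the centre of its underside, z along its bore, up. One of the three may be absent.
- roll3: Small roll of masking tape, 36 mm wide: a cream ring, 50 mm outside, 26 mm bore, 36 mm high, 90 g, firm. At the start each present roll stands flat on the rack with a spindle through its bore. Origin at the centre of its underside, z along its bore, up. One of the three may be absent.
- core1: Used-up cardboard tape core, same height and bore as the rolls but thin-walled: 34 mm outside, 26 mm bore, 36 mm high, 20 g. Starts on a spindle of the rack. Origin at the centre of its underside, z along its bore. One of the three may be absent.
- core2: Used-up cardboard tape core, same height and bore as the rolls but thin-walled: 34 mm outside, 26 mm bore, 36 mm high, 20 g. Starts on a spindle of the rack. Origin at the centre of its underside, z along its bore. One of the three may be absent.
- core3: Used-up cardboard tape core, same height and bore as the rolls but thin-walled: 34 mm outside, 26 mm bore, 36 mm high, 20 g. Starts on a spindle of the rack. Origin at the centre of its underside, z along its bore. One of the three may be absent.
- rack: Wooden rack, fixed: plate 190 (x) by 170 (y) by 8 mm with six round-ended spindles, 18 mm thick, tops 69 mm above the bench, in two rows (y = -52 and +52 mm) of three (x = -62, 0, 62 mm). Origin: centre of its underside. Rolls stand on the plate, 12 mm apart in a row: grip across the rows, fingers closing along y. Lift 61 mm to clear a spindle.
- boxA: Grey open storage box, fixed; outside 124 (x) by 192 (y, long side) by 60 mm high, walls and floor 4 mm: room for three rolls in a row along y. Origin: centre of its underside. Amid each long side a 36 mm wide black sprung catch rises 22 mm above the rim, its nose sloping inward over the wall, 2 to 5 mm over the lid edge. At the start one of boxA, boxB holds a chuck; the other is empty.
- boxB: Grey open storage box, fixed; outside 124 (x) by 192 (y, long side) by 60 mm high, walls and floor 4 mm: room for three rolls in a row along y. Origin: centre of its underside. Amid each long side a 36 mm wide black sprung catch rises 22 mm above the rim, its nose sloping inward over the wall, 2 to 5 mm over the lid edge. At the start one of boxA, boxB holds a chuck; the other is empty.
- chuckA: Steel drill chuck standing in boxA, 44 mm across, 66 mm high (higher than the box), 0.6 kg, origin at the centre of its underside. Either chuckA or chuckB is present, never both.
- chuckB: Steel drill chuck standing in boxB, 44 mm across, 66 mm high (higher than the box), 0.6 kg, origin at the centre of its underside. Either chuckA or chuckB is present, never both.
- boxA_nearcatch (a joint): Sprung catch on the near (- x) long side of boxA: 0 m at rest, grows outward as the lid pushes it aside (4 to 7 mm); springs back to about 0 over the lid edge once the lid is home. About 10 to 20 N of downward push in all is needed to snap both catches, starting about 12 mm above home; the lid's own weight does not do it.
- boxA_farcatch (a joint): Sprung catch on the far (+ x) long side of boxA: 0 m at rest, grows outward as the lid pushes it aside (4 to 7 mm); springs back to about 0 over the lid edge once the lid is home. About 10 to 20 N of downward push in all is needed to snap both catches, starting about 12 mm above home; the lid's own weight does not do it.
- boxB_nearcatch (a joint): Sprung catch on the near (- x) long side of boxB: 0 m at rest, grows outward as the lid pushes it aside (4 to 7 mm); springs back to about 0 over the lid edge once the lid is home. About 10 to 20 N of downward push in all is needed to snap both catches, starting about 12 mm above home; the lid's own weight does not do it.
- boxB_farcatch (a joint): Sprung catch on the far (+ x) long side of boxB: 0 m at rest, grows outward as the lid pushes it aside (4 to 7 mm); springs back to about 0 over the lid edge once the lid is home. About 10 to 20 N of downward push in all is needed to snap both catches, starting about 12 mm above home; the lid's own weight does not do it.
- lid: Grey lid, fits either box either way round; lies flat, handle up, 0.13 to 0.21 kg. Plate 124 (x) by 192 (y) by 5 mm, underside 7 mm above the origin; under it a rounded bead, 112 by 180 mm outside, 2 mm play in the box. Origin: centre, at the bead's foot. Black bar handle, centred, 14 (x) by 80 (y) mm, from 12 to 36 mm above the origin. Home: origin 53 mm above the box's underside.
- bin: Open dark steel scrap bin, fixed, outside 140 mm (x) by 100 mm (y) by 55 mm high, walls 4 mm, origin at the centre of its underside.
- glue: Bystander: white glue bottle, 56 mm across, 160 mm high; origin at its base.
- driver: Bystander: screwdriver lying on the bench; origin under its middle.
- offcut: Bystander: wood offcut 90 by 45 by 30 mm; origin at the centre of its underside.

How it is judged (in metres and radians):
On the way, in this order (a step that is already met when the one before it is completed fails the run):
1. every tape roll is inside the box that has no drill chuck in it ((((x of roll1 in the frame of boxA between -0.06 and 0.06 m and y of roll1 in the frame of boxA between -0.094 and 0.094 m and z of roll1 in the frame of boxA between -0.003 and 0.05 m) and (x of roll2 in the frame of boxA between -0.06 and 0.06 m and y of roll2 in the frame of boxA between -0.094 and 0.094 m and z of roll2 in the frame of boxA between -0.003 and 0.05 m) and (x of roll3 in the frame of boxA between -0.06 and 0.06 m and y of roll3 in the frame of boxA between -0.094 and 0.094 m and z of roll3 in the frame of boxA between -0.003 and 0.05 m) and horizontal distance between chuckA and boxA above 0.12 m) or ((x of roll1 in the frame of boxB between -0.06 and 0.06 m and y of roll1 in the frame of boxB between -0.094 and 0.094 m and z of roll1 in the frame of boxB between -0.003 and 0.05 m) and (x of roll2 in the frame of boxB between -0.06 and 0.06 m and y of roll2 in the frame of boxB between -0.094 and 0.094 m and z of roll2 in the frame of boxB between -0.003 and 0.05 m) and (x of roll3 in the frame of boxB between -0.06 and 0.06 m and y of roll3 in the frame of boxB between -0.094 and 0.094 m and z of roll3 in the frame of boxB between -0.003 and 0.05 m) and horizontal distance between chuckB and boxB above 0.12 m))), for 0.2 s.
2. the lid is snapped fully home on that box ((((x of roll1 in the frame of boxA between -0.06 and 0.06 m and y of roll1 in the frame of boxA between -0.094 and 0.094 m and z of roll1 in the frame of boxA between -0.003 and 0.05 m) and (x of roll2 in the frame of boxA between -0.06 and 0.06 m and y of roll2 in the frame of boxA between -0.094 and 0.094 m and z of roll2 in the frame of boxA between -0.003 and 0.05 m) and (x of roll3 in the frame of boxA between -0.06 and 0.06 m and y of roll3 in the frame of boxA between -0.094 and 0.094 m and z of roll3 in the frame of boxA between -0.003 and 0.05 m) and horizontal distance between chuckA and boxA above 0.12 m and z of lid in the frame of boxA between 0.05 and 0.056 m and horizontal distance between lid and boxA below 0.005 m and angle between the y axis of lid and the y axis of boxA, either way round below 0.05 rad and angle between lid's own z axis and vertical below 0.03 rad and value of joint each of boxA_nearcatch, boxA_farcatch below 0.0025 m) or ((x of roll1 in the frame of boxB between -0.06 and 0.06 m and y of roll1 in the frame of boxB between -0.094 and 0.094 m and z of roll1 in the frame of boxB between -0.003 and 0.05 m) and (x of roll2 in the frame of boxB between -0.06 and 0.06 m and y of roll2 in the frame of boxB between -0.094 and 0.094 m and z of roll2 in the frame of boxB between -0.003 and 0.05 m) and (x of roll3 in the frame of boxB between -0.06 and 0.06 m and y of roll3 in the frame of boxB between -0.094 and 0.094 m and z of roll3 in the frame of boxB between -0.003 and 0.05 m) and horizontal distance between chuckB and boxB above 0.12 m and z of lid in the frame of boxB between 0.05 and 0.056 m and horizontal distance between lid and boxB below 0.005 m and angle between the y axis of lid and the y axis of boxB, either way round below 0.05 rad and angle between lid's own z axis and vertical below 0.03 rad and value of joint each of boxB_nearcatch, boxB_farcatch below 0.0025 m))), for 0.2 s.
At the end, for the whole second after the job is handed in: All rolls are in the box that held no chuck; the lid is snapped on it: on the rim within 3 mm, centred within 5 mm, level within 0.03 rad, both catches back over it (within 2.5 mm). Bare cores are in the bin, the chuck within 3 cm of its start, all at rest ((((x of roll1 in the frame of boxA between -0.06 and 0.06 m and y of roll1 in the frame of boxA between -0.094 and 0.094 m and z of roll1 in the frame of boxA between -0.003 and 0.05 m) and (x of roll2 in the frame of boxA between -0.06 and 0.06 m and y of roll2 in the frame of boxA between -0.094 and 0.094 m and z of roll2 in the frame of boxA between -0.003 and 0.05 m) and (x of roll3 in the frame of boxA between -0.06 and 0.06 m and y of roll3 in the frame of boxA between -0.094 and 0.094 m and z of roll3 in the frame of boxA between -0.003 and 0.05 m) and horizontal distance between chuckA and boxA above 0.12 m and z of lid in the frame of boxA between 0.05 and 0.056 m and horizontal distance between lid and boxA below 0.005 m and angle between the y axis of lid and the y axis of boxA, either way round below 0.05 rad and angle between lid's own z axis and vertical below 0.03 rad and value of joint each of boxA_nearcatch, boxA_farcatch below 0.0025 m) or ((x of roll1 in the frame of boxB between -0.06 and 0.06 m and y of roll1 in the frame of boxB between -0.094 and 0.094 m and z of roll1 in the frame of boxB between -0.003 and 0.05 m) and (x of roll2 in the frame of boxB between -0.06 and 0.06 m and y of roll2 in the frame of boxB between -0.094 and 0.094 m and z of roll2 in the frame of boxB between -0.003 and 0.05 m) and (x of roll3 in the frame of boxB between -0.06 and 0.06 m and y of roll3 in the frame of boxB between -0.094 and 0.094 m and z of roll3 in the frame of boxB between -0.003 and 0.05 m) and horizontal distance between chuckB and boxB above 0.12 m and z of lid in the frame of boxB between 0.05 and 0.056 m and horizontal distance between lid and boxB below 0.005 m and angle between the y axis of lid and the y axis of boxB, either way round below 0.05 rad and angle between lid's own z axis and vertical below 0.03 rad and value of joint each of boxB_nearcatch, boxB_farcatch below 0.0025 m)) and x of core1 in the frame of bin between -0.068 and 0.068 m and y of core1 in the frame of bin between -0.048 and 0.048 m and z of core1 in the frame of bin between -0.003 and 0.055 m and x of core2 in the frame of bin between -0.068 and 0.068 m and y of core2 in the frame of bin between -0.048 and 0.048 m and z of core2 in the frame of bin between -0.003 and 0.055 m and x of core3 in the frame of bin between -0.068 and 0.068 m and y of core3 in the frame of bin between -0.048 and 0.048 m and z of core3 in the frame of bin between -0.003 and 0.055 m and distance of each of chuckA, chuckB from where it was at the start of the episode below 0.03 m and linear speed of each of roll1, roll2, roll3, core1, core2, core3, lid below 0.03 m/s); the robot touches nothing.
It fails at once if a bystander (glue bottle, screwdriver or offcut) is shoved more than 5 cm (distance of any of glue, driver, offcut from where it was at the start of the episode above 0.05 m).
Of roll1, roll2, roll3 only 2 to 3 are there at a start; the rules pass over those that are not, and their reading is None.
Of core1, core2, core3 only 2 to 3 are there at a start; the rules pass over those that are not, and their reading is None.
Of chuckA, chuckB only 1 to 1 are there at a start; the rules pass over those that are not, and their reading is None.
At some moment in a run one of lid may be knocked a few centimetres aside while the robot is not near it.
Once in a run the grip may slacken for a moment while it holds something.
It also fails if it takes over 210 s, if anything falls off the work surface, if the arm or the gripper's body presses on something with over 40 N, if the wrist force passes 120 N, or if a joint passes its speed limit or range.

ROBOT

A 6-joint arm with a two-finger parallel gripper is mounted at the origin on the work surface. World frame = base frame: x ahead of the robot, y to its left, z up, the work surface at z = 0. Lengths are in mm, angles in rad, forces in N, time in s.
With the tool pointing down it reaches from about 425 to 1125 mm from the base axis. Payload 14.9 kg.
Tool frame: the origin (TCP) lies midway between the tips of the shut fingers; the grasp point (between the pads) lies 19 mm behind it; z points along the fingers, x is the direction in which the jaws open and shut, and the axes are right-handed (so a half turn about z gives the same grasp; the last joint's range is limited). The gripper opens to 91 mm and grips with 3 to 60 N. Pads are 32 mm wide; open, the fingers measure 118 mm over their backs; the gripper's body (76 mm by 178 mm) begins 60 mm behind the grasp point.
Start: joints at [-1.264, 0.379, 1.734, -0, 1.028, -0.033], TCP at [233.305, -659.99, 213.932] pointing down, gripper open.
Joint ranges: [-2.77, 2.77], [-0.74, 2.19], [0, 2.66], [-1.06, 4.2], [0.31, 2.87], [-3.08, 3.08]. Speed limits (rad/s): [1.89, 1.89, 2.39, 3.14, 3.14, 3.14].

INTERFACE

Orientations are given as a rotation vector (axis times angle).
In Python, from rig import robot gives the robot as it stands.
- The arm moves only by the tool move_arm, never from a script. Its argument "moves" is text: rows parted by semicolons, each of 4 numbers parted by spaces: the shift along the tool's x, y, z in units of 20 cm (1.0 is 20 cm), then the turn about the tool's z in units of 30 degrees (1.0 is 30 degrees). In form: dx dy dz twist; .... A call has 1 to 20 rows; each row shifts and turns the commanded pose from where the row before left it, along the tool's axes as they then stand; what a row does not reach is not made up. A row lasts 1/12 s, in which the tool goes at most 41.7 mm and 7.16 degrees, less where a joint would pass 70% of its speed; a pose out of reach is approached as far as the arm can. A call with a number of a shift or a turn outside -1 to 1 is refused whole. A call with a gripper value outside its range is refused whole. "fingers" is the finger opening in mm, from 0 to 91.2, set as the call begins (left out, the last holds). The fingers move at their own pace and stop on an object; "newtons" is the grip in N (left out, the last holds). Time passes only in rows, so rows that do not move let the fingers close. It gives the time, the measured TCP pose, the force and the opening at its end, in the units of the state.
- robot.read_state(): the state, without advancing time (a new reading comes with each control period).
- robot.camera(name): name is "scene" or "side" or "wrist"; returns a dict with "frame" (400x640x3 uint8, blue, green, red), "intrinsics" (3x3 intrinsics, pixels), "world_to_cam" (4x4, takes a point from world to camera coordinates). Camera axes: x right, y up, looking along -z (the intrinsics and any distortion apply to the point x, -y, -z); pixel columns grow to the right and rows downward; lengths in mm; the calibration is good to about 2 mm. The wrist camera is an equidistant fisheye: a pixel r from the principal point sees the ray r / f radians off the axis. A picture is of the moment at which its call begins. There is no depth.
- robot.close_job(): hands the job in, once; it reports no verdict.
The state is a dict: "time_s": time; "q": joint angles; "qvel": joint speeds; "effort": joint torques, N m; "ee_pos": TCP position; "eef_rot": TCP orientation; "force": force on the tool from outside, world axes, zero at the start; "moment": the same for the moment, N m; "width": opening from 0.0 (shut) to 1.0 (fully open).
Only numpy, scipy, OpenCV 4.12 (cv2) and the standard library are available. Lean on these libraries where they do the work, as an engineer would, in place of code of your own. Each camera call takes 0.05 s, during which the arm holds its last target. There are 200 camera calls.

## Working session

There is one attempt and no reset: what is moved stays moved. The work goes in short steps, Python scripts to look and compute and a tool call to move; the robot and the scene stay as the last step left them, time stands still between calls to the robot, and variables do not carry over. Pictures are saved under pics/ and viewed, about 12 in all and at most 16, crops included, and the job is handed in when it is done.

Besides the shell and the picture viewer there is one more tool, called after "Emit:" in YAML: its name, and indented under it one key for each argument. move_arm: Moves the arm, as the interface text tells. Shifts and turns lie within -1 to 1; 1 stands for 20 cm of shift or 30 degrees of turn. Its arguments: {"type":"object","properties":{"moves":{"type":"string"},"fingers":{"type":"number"},"newtons":{"type":"number"}},"required":["moves"]}

```bash
ls; mkdir -p pics
cat > h.py <<'E'
import numpy as np, cv2
from rig import robot
def snap(n,f=None):
    c=robot.camera(n)
    if f: cv2.imwrite('pics/'+f,c['frame'])
    return c
def proj(c,P):
    P=np.atleast_2d(P).astype(float); T=c['world_to_cam'];K=np.array(c['intrinsics'])
    q=P@np.array(T)[:3,:3].T+np.array(T)[:3,3]; q=q*[1,-1,-1]
    if c.get('fish'):
        r=np.hypot(q[:,0],q[:,1]);th=np.arctan2(r,q[:,2]);s=th/np.maximum(r,1e-9)
        return np.c_[K[0,0]*q[:,0]*s+K[0,2],K[1,1]*q[:,1]*s+K[1,2]]
    return np.c_[K[0,0]*q[:,0]/q[:,2]+K[0,2],K[1,1]*q[:,1]/q[:,2]+K[1,2]]
def unproj(c,uv,z):
    uv=np.atleast_2d(uv).astype(float);T=np.array(c['world_to_cam']);K=np.array(c['intrinsics'])
    a=(uv[:,0]-K[0,2])/K[0,0];b=(uv[:,1]-K[1,2])/K[1,1]
    if c.get('fish'):
        th=np.hypot(a,b);s=np.sin(th)/np.maximum(th,1e-9);d=np.c_[a*s,-b*s,-np.cos(th)]
    else: d=np.c_[a,-b,-np.ones(len(a))]
    R=T[:3,:3];o=-R.T@T[:3,3];d=d@R
    t=(z-o[2])/d[:,2];return o+d*t[:,None]
E
python3 - <<'E'
from h import *
import pickle
print(robot.read_state())
for n in ['scene','side','wrist']:
    c=snap(n,n+'0.png');print(n,c.keys(),c['intrinsics'],c['world_to_cam'])
    pickle.dump(c,open(n+'0.pkl','wb'))
a=[cv2.imread(f'pics/{n}0.png') for n in ['scene','side','wrist']]
E
```

```text
pics
{'time_s': 0.0, 'q': array([-1.26430036e+00,  3.79420506e-01,  1.73476965e+00, -2.84288641e-08,
        1.02850706e+00, -3.33168598e-02]), 'qvel': array([-2.03416269e-04, -3.08306897e-05,  1.37306772e-03,  4.19399124e-04,
       -5.34340745e-04,  2.16738439e-04]), 'effort': array([-2.27545599e-03, -7.63731694e+01, -4.34369910e+01,  6.50004926e-02,
        4.24692628e-02, -1.86544514e-05]), 'ee_pos': array([ 233.18190559, -659.60166851,  213.28541906]), 'eef_rot': array([-2.56453266e+00,  1.81344473e+00,  1.38221633e-03]), 'force': array([ 0.28664855, -0.32880287, -0.45687901]), 'moment': array([-0.02271427,  0.0769477 ,  0.05147236]), 'width': 1.0000854642157146}
scene dict_keys(['frame', 'intrinsics', 'world_to_cam']) [[369.06365656   0.         313.26091795]
 [  0.         369.06365656 203.7939445 ]
 [  0.           0.           1.        ]] [[ 2.52771783e-01  9.67504322e-01  6.46627296e-03 -1.72647024e+02]
 [-7.44891227e-01  1.90337717e-01  6.39459626e-01  4.13695219e+02]
 [ 6.17449176e-01 -1.66454020e-01  7.68797486e-01 -1.24689825e+03]
 [ 0.00000000e+00  0.00000000e+00  0.0
[... 234 characters left out ...]
09329678e-01  1.31584967e-02  5.51594134e+02]
 [ 2.96735399e-01 -6.38520530e-01  7.10098328e-01 -1.82402590e+02]
 [-2.82262349e-01  6.51721372e-01  7.03979559e-01 -8.09410644e+02]
 [ 0.00000000e+00  0.00000000e+00  0.00000000e+00  1.00000000e+00]]
wrist dict_keys(['frame', 'intrinsics', 'world_to_cam']) [[309.70691629   0.         320.76565623]
 [  0.         309.70691629 199.1091566 ]
 [  0.           0.           1.        ]] [[ 3.33181718e-01 -9.42862384e-01 -6.84160491e-04 -6.98866369e+02]
 [ 9.01709621e-01  3.18851328e-01 -2.91982174e-01  3.35700013e+01]
 [ 2.75517154e-01  9.66662082e-02  9.56423516e-01 -3.93019499e+02]
 [ 0.00000000e+00  0.00000000e+00  0.00000000e+00  1.00000000e+00]]
```

View pics/scene0.png

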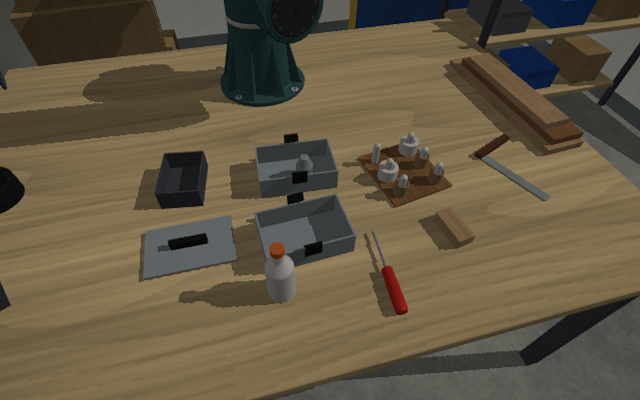

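View pics/side0.png

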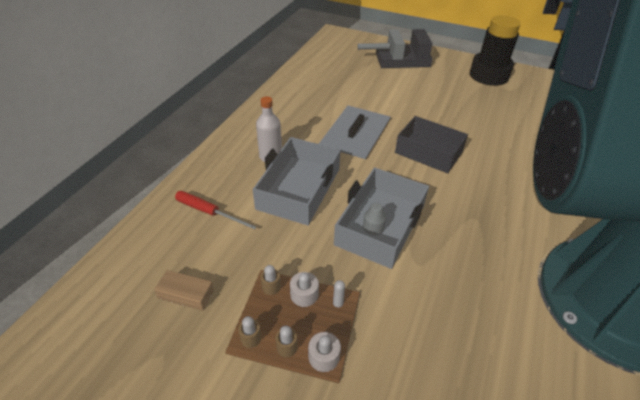

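Two rolls and three cores are on the rack, and the far box (scene 305,230) is empty; the chuck is in the near one. I'll get coarse positions first, then refine with the wrist camera.

Run:
```python
from h import *
import pickle
np.set_printoptions(precision=0,suppress=True)
s=pickle.load(open('scene0.pkl','rb'));d=pickle.load(open('side0.pkl','rb'))
print('rack',unproj(s,[(359,161),(395,204),(452,185)],8)[:,:2].tolist(), unproj(d,[(228,347),(340,378),(358,285),(262,268)],8)[:,:2].tolist())
print('box',unproj(s,[(256,211),(341,197),(355,237),(270,265)],60)[:,:2].tolist(), unproj(d,[(256,185),(307,205),(341,152),(291,140)],60)[:,:2].tolist())
print('lid',unproj(s,[(143,234),(235,217),(238,261),(143,278)],12)[:,:2].tolist())
print('bin',unproj(s,[(164,153),(207,152),(204,193),(157,197)],55)[:,:2].tolist())
print('glue',unproj(s,[(281,298)],0),'driver',unproj(s,[(373,232),(405,310)],8),'off',unproj(s,[(455,228)],20))
w=pickle.load(open('wrist0.pkl','rb'));T=w['world_to_cam'];print('cam',-T[:3,:3].T@T[:3,3],'axis',-T[2,:3])
st=robot.read_state()
from scipy.spatial.transform import Rotation as R
M=R.from_rotvec(st['eef_rot']).as_matrix();print(M.round(3).tolist())
```

```text
rack [[455.65662472868075, 186.21211594529768], [619.4993038307863, 221.44297211914215], [596.9331703487221, 386.30133584322203]] [[595.9607217437388, 377.19187175257235], [410.7349068471922, 348.87112142651216], [445.6189276327801, 176.0618576353839], [623.2238515929125, 215.84459045246052]]
box [[600.3146763294085, -109.00321163102576], [607.725396275727, 84.49344300038253], [720.2087444276706, 79.81506566879243], [741.900932307864, -103.67470824116137]] [[715.7176039712364, 68.04158712900596], [595.1845805612737, 76.11902212588336], [596.8846766407192, -107.65672756554216], [718.6429396675201, -99.442274522827]]
lid [[563.7034600383122, -364.19464485471485], [566.5681499000779, -158.46908830648613], [686.635887383081, -166.6862783541554], [678.3370787638308, -360.67347193061084]]
bin [[351.4917565049036, -305.3338017684768], [374.4711681871087, -199.54629371739878], [513.8073387333746, -216.65192110855085], [499.6900766977943, -321.2154193313361]]
glue [[787. -94.   0.]] driver [[684. 140.   8.]
 [876. 135.   8.]] off [[728. 320.  20.]]
cam [ 311. -632.  385.] axis [-0. -0. -1.]
[[0.333, -0.943, -0.0], [-0.943, -0.333, 0.001], [-0.001, -0.0, -1.0]]
```

View pics/wrist0.png

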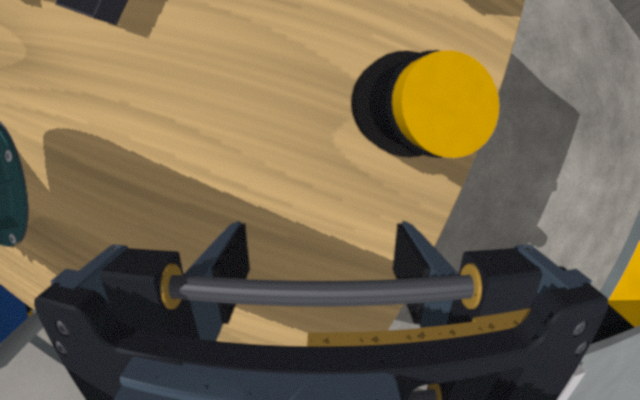

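Emit:
move_arm:
  moves: "0 0 -0.1 0.2;0 0 -0.1 0.2;0 0 -0.1 0.2;0 0 -0.1 0.05;-0.16 -0.115 0 0;-0.16 -0.115 0 0;-0.16 -0.115 0 0;-0.16 -0.115 0 0;-0.16 -0.115 0 0;-0.16 -0.115 0 0;-0.16 -0.115 0 0;-0.16 -0.115 0 0;-0.16 -0.115 0 0;-0.16 -0.115 0 0;-0.16 -0.115 0 0;-0.16 -0.115 0 0;-0.16 -0.115 0 0;-0.16 -0.115 0 0;-0.16 -0.115 0 0;-0.16 -0.115 0 0"

```text
time_s: 1.82
ee_pos: [602.3, -146.3, 293.9]
eef_rot: [2.221, -2.222, -0.0]
force: [0.3, -1.0, 0.7]
width: 1.001
```

Run:
```python
from h import *
import pickle
c=snap('wrist','w1.png');c['fish']=1;pickle.dump(c,open('w1.pkl','wb'))
print(robot.read_state()['ee_pos'])
```

```text
[ 605.31626473 -142.08851708  293.92551507]
```

View pics/w1.png

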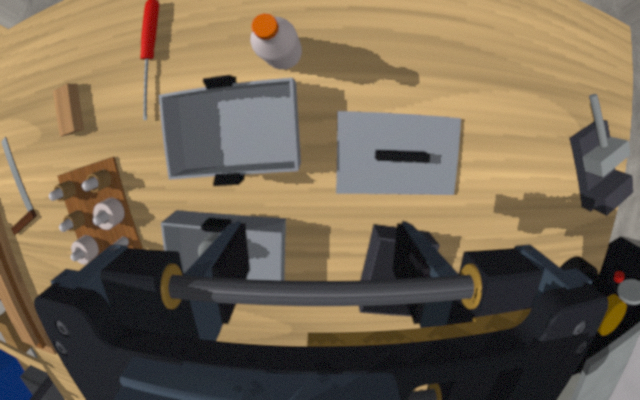

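```bash
cat >> h.py <<'E'
from scipy.optimize import least_squares
def rect(L,W): return np.array([(-L/2,-W/2),(L/2,-W/2),(L/2,W/2),(-L/2,W/2)])
def fit(obs,x0):
    # obs: list of (cam, local pts Nx3, px Nx2); pose x,y,yaw
    def w(p,l):
        c,s=np.cos(p[2]),np.sin(p[2]); l=np.atleast_2d(l)
        return np.c_[p[0]+c*l[:,0]-s*l[:,1],p[1]+s*l[:,0]+c*l[:,1],l[:,2]]
    f=lambda p:np.concatenate([(proj(c,w(p,l))-np.array(u)).ravel() for c,l,u in obs])
    r=least_squares(f,x0,x_scale=[10,10,.1],loss='soft_l1');return r.x,np.round(r.fun,1)
E
python3 - <<'E'
from h import *
import pickle
np.set_printoptions(precision=3,suppress=True)
w=pickle.load(open('w1.pkl','rb'));s=pickle.load(open('scene0.pkl','rb'));d=pickle.load(open('side0.pkl','rb'))
def z(a,h): return np.c_[a,np.full(len(a),h)]
# corners order (-x,-y),(+x,-y),(+x,+y),(-x,+y)
print('box w',*fit([(w,z(rect(124,192),60),[(299,171),(297,79),(161,97),(168,179)])],[655,-12,0]))
print('box s+d',*fit([(s,z(rect(124,192),60),[(256,211),(270,265),(355,237),(333,197)]),(d,z(rect(124,192),60),[(341,152),(291,140),(256,185),(307,205)])],[655,-12,0]))
print('lid w',*fit([(w,z(rect(124,192),12),[(457,195),(462,118),(338,111),(337,193)])],[625,-262,0]))
print('rack d',*fit([(d,z(rect(190,170),8),[(358,285),(262,268),(228,347),(340,378)])],[519,280,.17]))
print('bin s',*fit([(s,z(rect(140,100),55),[(164,153),(157,197),(204,193),(207,152)])],[430,-260,.1]))
E
```

```text
box w [656.914 -18.941   0.037] [ 0.3  1.2 -2.2 -0.1 -0.2 -2.8  1.8  0.2]
box s+d [659.963 -17.224   0.029] [-2.7  0.7 -5.4 -6.5  0.2 -0.5  3.2 -3.4 -0.4 -2.3 -0.  -3.5 -4.5  3.3
 -0.2  0.3]
lid w [ 616.59  -267.821   -0.009] [-2.6 -0.4 -0.5 -0.   1.1  0.   0.4  0.3]
rack d [518.794 279.245   0.172] [ 2.4  2.5 -0.6 -2.3 -1.7  0.6  0.5 -1.2]
bin s [ 436.341 -260.579   -0.13 ] [ 1.7  2.1  0.9 -0.3 -1.5 -0.2 -1.  -0.1]
```

Emit:
move_arm:
  moves: "-0.174 0.056 0.018 0;-0.174 0.056 0.018 0;-0.174 0.056 0.018 0;-0.174 0.056 0.018 0;-0.174 0.056 0.018 0;-0.174 0.056 0.018 0;-0.174 0.056 0.018 0;-0.174 0.056 0.018 0;-0.174 0.056 0.018 0;-0.174 0.056 0.018 0;-0.174 0.056 0.018 0;-0.174 0.056 0.018 0;0 0 0 -0.165;0 0 0 -0.165;0 0 0 0;0 0 0 0;0 0 0 0"

```text
time_s: 3.28
ee_pos: [467.5, 269.2, 250.7]
eef_rot: [2.401, -2.026, -0.0]
force: [-0.3, 0.5, 0.1]
width: 0.997
```

Run:
```python
from h import *
import pickle
c=snap('wrist','w2.png');c['fish']=1;pickle.dump(c,open('w2.pkl','wb'))
print(robot.read_state()['ee_pos'])
cv2.imwrite('pics/w2c.png',cv2.resize(c['frame'][:260,120:520],None,fx=2,fy=2,interpolation=cv2.INTER_CUBIC))
```

```text
[467.56245396 269.11604346 250.74783534]
```

View pics/w2c.png

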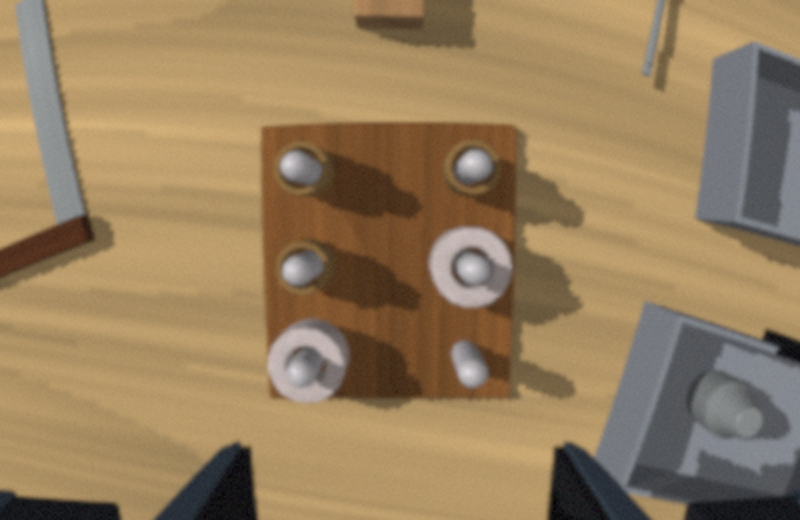

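Run:
```python
from h import *
import pickle
np.set_printoptions(precision=3,suppress=True)
w=pickle.load(open('w2.pkl','rb'))
def z(a,h): return np.c_[a,np.full(len(a),h)]
f=lambda a:np.array(a)/2+[120,0]
cor=f([(511,397),(516,125),(262,128),(270,398)])
obj=f([(308,361),(470,267),(300,168),(303,267),(471,167)])
loc=np.array([(-62,52,44),(0,-52,44),(62,52,44),(0,52,44),(62,-52,44)])
print(*fit([(w,z(rect(190,170),8),cor)],[519,280,.17]))
p,r=fit([(w,z(rect(190,170),8),cor),(w,loc,obj)],[519,280,.17]);print(p,r)
c,s=np.cos(p[2]),np.sin(p[2])
print('direct',unproj(w,obj,44))
for n,l in zip(['rollP','rollM','c++','c0+','c+-'],loc): print(n,p[0]+c*l[0]-s*l[1],p[1]+s*l[0]+c*l[1])
from scipy.spatial.transform import Rotation as R
st=robot.read_state();M=R.from_rotvec(st['eef_rot']).as_matrix();print(M.tolist(),st['ee_pos'])
```

```text
[515.7   286.297   0.173] [-0.3  0.7  0.4 -0.5 -0.6 -0.8  0.4  0.6]
[515.936 286.79    0.173] [-0.5  0.5  0.1 -0.8 -0.9 -1.   0.1  0.5 -0.9  2.3  1.1 -0.1  0.3 -0.2
 -0.2  0.5  1.  -0.5]
direct [[449.096 326.584  44.   ]
 [524.446 236.92   44.   ]
 [567.791 348.969  44.   ]
 [507.607 337.843  44.   ]
 [585.064 247.329  44.   ]]
rollP 445.9115740521035 327.3431703581804
rollM 524.8858286713948 235.56590134603695
c++ 568.0612146178412 348.68480360545345
c0+ 506.9863943349723 338.01398698181686
c+- 585.9606489542637 246.2367179696735
[[0.16838557304375804, -0.9857212073813527, 1.0458193427165849e-05], [-0.9857212068391544, -0.16838557256271722, 3.6609932672219405e-05], [-3.432617814760517e-05, -1.6473447538488293e-05, -0.9999999992751696]] [467.562 269.116 250.748]
```

Emit:
move_arm:
  moves: "0.106 -0.1275 0 0;0.106 -0.1275 0 0;0 0 0.18 0;0 0 0.18 0;0 0 0.18 0;0 0 0.18 0;0 0 0.18 0;0 0 0.13 0;0 0 0.08 0;0 0 0.05 0;0 0 0.023 0;0 0 0 0;0 0 0 0;0 0 0 0"
  fingers: 91
  newtons: 30

```text
time_s: 4.5
ee_pos: [525.7, 236.7, 15.4]
eef_rot: [-2.403, 2.022, -0.001]
force: [0.4, -0.6, 0.5]
width: 0.997
```

Emit:
move_arm:
  moves: "0 0 0 0;0 0 0 0;0 0 0 0;0 0 0 0;0 0 0 0;0 0 0 0;0 0 0 0;0 0 0 0;0 0 0 0;0 0 0 0;0 0 0 0;0 0 0 0"
  fingers: 40

```text
time_s: 5.5
ee_pos: [524.9, 236.4, 14.2]
eef_rot: [2.404, -2.022, -0.0]
force: [-1.2, -1.0, 2.9]
width: 0.548
```

Emit:
move_arm:
  moves: "0 0 -0.1 0;0 0 -0.16 0;0 0 -0.16 0;0 0 -0.14 0;0.1565 -0.0415 0 0;0.1565 -0.0415 0 0;0.1565 -0.0415 0 0;0.1565 -0.0415 0 0;0.1565 -0.0415 0 0;0.1565 -0.0415 0 0;0.1565 -0.0415 0 0;0.1565 -0.0415 0 0;0.1565 -0.0415 0 0;0.1565 -0.0415 0 0;0 0 0 0.128;0 0 0 0.128;0 0 0 0;0 0 0 0;0 0 0 0"

```text
time_s: 7.08
ee_pos: [660.2, -57.4, 126.0]
eef_rot: [2.266, -2.175, -0.0]
force: [0.5, -0.7, -0.2]
width: 0.55
```

Run:
```python
from h import *
import pickle
c=snap('wrist');c['fish']=1;pickle.dump(c,open('w3.pkl','wb'))
print(robot.read_state()['ee_pos'])
cv2.imwrite('pics/w3.png',c['frame'])
```

```text
[660.20926018 -57.34378603 126.08850377]
```

View pics/w3.png

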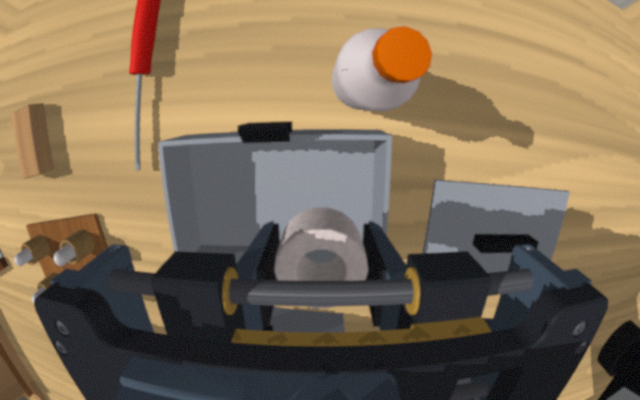

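Run:
```python
from h import *
import pickle
np.set_printoptions(precision=3,suppress=True)
w=pickle.load(open('w3.pkl','rb'));w1=pickle.load(open('w1.pkl','rb'))
a=unproj(w,[(391,133),(160,142)],60);print(a)
L=np.array([(62,-96,60),(62,96,60)])
print(*fit([(w,L,[(391,133),(160,142)])],[657,-18,.03]))
print('lid far corners',unproj(w,[(568,191),(434,181)],12), 'handle',unproj(w,[(505,242)],36))
```

```text
[[ 725.816 -108.933   60.   ]
 [ 714.652   80.835   60.   ]]
[658.34  -17.364   0.059] [ 0.8  0.  -1.2  0.1]
lid far corners [[ 677.989 -360.115   12.   ]
 [ 678.597 -168.739   12.   ]] handle [[ 622.822 -254.814   36.   ]]
```

Emit:
move_arm:
  moves: "0 0 0.14 0;0 0 0.14 0;0 0 0.14 0;0 0 0.08 0;0 0 0.04 0;0 0 0.025 0;0 0 0 0;0 0 0 0;0 0 0 0"

```text
time_s: 7.88
ee_pos: [661.3, -57.8, 14.5]
eef_rot: [-2.263, 2.178, -0.002]
force: [0.2, 0.3, -0.8]
width: 0.549
```

Emit:
move_arm:
  moves: "0 0 0 0;0 0 0 0;0 0 0 0;0 0 0 0;0 0 0 0;0 0 -0.1 0;0 0 -0.16 0;0 0 -0.16 0;0 0 -0.14 0;0 0 0 0;0 0 0 0"
  fingers: 62

```text
time_s: 8.8
ee_pos: [661.3, -57.8, 126.9]
eef_rot: [-2.262, 2.177, -0.004]
force: [0.3, 0.1, -0.4]
width: 0.681
```

Emit:
move_arm:
  moves: "0 0 0 -0.128;0 0 0 -0.128;-0.173 0.061 0 0;-0.173 0.061 0 0;-0.173 0.061 0 0;-0.173 0.061 0 0;-0.173 0.061 0 0;-0.173 0.061 0 0;-0.173 0.061 0 0;-0.173 0.061 0 0;-0.173 0.061 0 0;-0.173 0.061 0 0;-0.173 0.061 0 0;-0.173 0.061 0 0;0 0 0 0;0 0 0 0;0 0 0 0"
  fingers: 91

```text
time_s: 10.22
ee_pos: [444.5, 325.8, 124.2]
eef_rot: [2.404, -2.02, -0.0]
force: [0.5, 0.9, 0.8]
width: 0.996
```

Emit:
move_arm:
  moves: "-0.004 -0.012 0.14 0;0 0 0.14 0;0 0 0.13 0;0 0 0.08 0;0 0 0.04 0;0 0 0.021 0;0 0 0 0;0 0 0 0;0 0 0 0"

```text
time_s: 10.97
ee_pos: [447.9, 327.7, 15.9]
eef_rot: [-2.403, 2.022, -0.001]
force: [0.5, 1.0, 0.2]
width: 0.996
```

Emit:
move_arm:
  moves: "0 0 0 0;0 0 0 0;0 0 0 0;0 0 0 0;0 0 0 0;0 0 0 0;0 0 0 0;0 0 0 0;0 0 0 0;0 0 0 0;0 0 -0.1 0;0 0 -0.16 0;0 0 -0.16 0;0 0 -0.14 0;0 0 0 0;0 0 0 0"
  fingers: 40

```text
time_s: 12.3
ee_pos: [447.9, 327.9, 128.2]
eef_rot: [-2.402, 2.02, -0.001]
force: [-0.5, -0.3, -2.2]
width: 0.544
```

Emit:
move_arm:
  moves: "0.1528 -0.0699 0 0;0.1528 -0.0699 0 0;0.1528 -0.0699 0 0;0.1528 -0.0699 0 0;0.1528 -0.0699 0 0;0.1528 -0.0699 0 0;0.1528 -0.0699 0 0;0.1528 -0.0699 0 0;0.1528 -0.0699 0 0;0.1528 -0.0699 0 0;0.1528 -0.0699 0 0;0 0 0 0.12;0 0 0 0.12;0 0 0 0;0 0 0 0;0 0 0 0"

```text
time_s: 13.63
ee_pos: [655.6, 22.9, 125.9]
eef_rot: [2.274, -2.166, -0.002]
force: [-0.0, -0.7, -0.7]
width: 0.542
```

Run:
```python
from h import *
import pickle
c=snap('wrist');c['fish']=1;pickle.dump(c,open('w4.pkl','wb'))
print(robot.read_state()['ee_pos'],robot.read_state()['width'])
cv2.imwrite('pics/w4.png',c['frame'])
```

```text
[655.80745655  22.9667613  126.23059873] 0.539039148442131
```

View pics/w4.png

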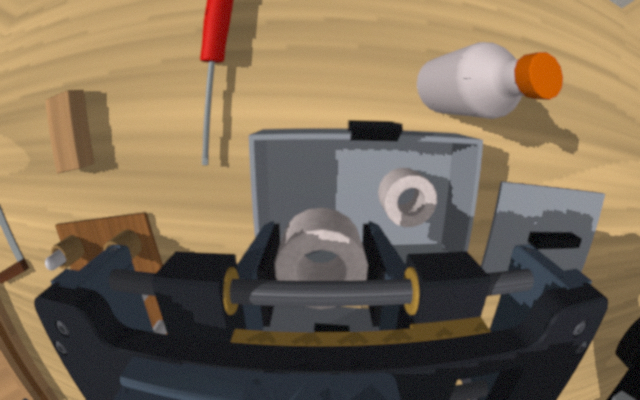

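Emit:
move_arm:
  moves: "0 0 0.14 0;0 0 0.14 0;0 0 0.13 0;0 0 0.08 0;0 0 0.04 0;0 0 0.02 0;0 0 0 0;0 0 0 0;0 0 0 0"

```text
time_s: 14.43
ee_pos: [657.2, 22.7, 18.3]
eef_rot: [-2.272, 2.168, -0.002]
force: [0.5, -0.4, 0.1]
width: 0.547
```

Emit:
move_arm:
  moves: "0 0 0 0;0 0 0 0;0 0 0 0;0 0 0 0;0 0 0 0;0 0 -0.1 0;0 0 -0.16 0;0 0 -0.16 0;0 0 -0.14 0;0 0 0 0;0 0 0 0"
  fingers: 62

```text
time_s: 15.35
ee_pos: [657.3, 22.7, 130.7]
eef_rot: [-2.271, 2.168, -0.004]
force: [-0.1, 0.4, -0.2]
width: 0.685
```

Emit:
move_arm:
  moves: "0 0 0 -0.12;0 0 0 -0.12;-0.1664 0.0224 0 0;-0.1664 0.0224 0 0;-0.1664 0.0224 0 0;-0.1664 0.0224 0 0;-0.1664 0.0224 0 0;-0.1664 0.0224 0 0;-0.1664 0.0224 0 0;0 0 0 0;0 0 0 0;0 0 0 0"
  fingers: 80
  newtons: 14

```text
time_s: 16.35
ee_pos: [585.0, 246.3, 127.9]
eef_rot: [2.404, -2.021, -0.001]
force: [0.1, -0.1, 0.2]
width: 0.879
```

Run:
```python
from h import *
import pickle
c=snap('wrist');c['fish']=1;pickle.dump(c,open('w5.pkl','wb'))
print(robot.read_state()['ee_pos'],robot.read_state()['width'])
cv2.imwrite('pics/w5.png',c['frame'])
```

```text
[585.29163822 245.87751428 128.0788949 ] 0.877694706308314
```

View pics/w5.png

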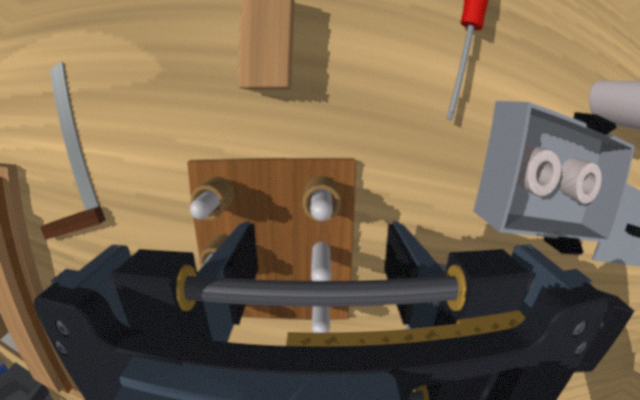

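Emit:
move_arm:
  moves: "0 0 0.14 0;0 0 0.14 0;0 0 0.13 0;0 0 0.08 0;0 0 0.05 0;0 0 0.025 0;0 0 0 0;0 0 0 0;0 0 0 0"

```text
time_s: 17.15
ee_pos: [586.3, 246.9, 17.1]
eef_rot: [-2.403, 2.022, -0.001]
force: [0.4, 0.5, 0.5]
width: 0.878
```

Emit:
move_arm:
  moves: "0 0 0 0;0 0 0 0;0 0 0 0;0 0 0 0;0 0 0 0;0 0 0 0;0 0 0 0;0 0 0 0;0 0 0 0;0 0 0 0;0 0 -0.1 0;0 0 -0.16 0;0 0 -0.16 0;0 0 -0.16 0;0 0 0 0;0 0 0 0"
  fingers: 25

```text
time_s: 18.48
ee_pos: [586.5, 247.2, 133.7]
eef_rot: [-2.402, 2.02, -0.003]
force: [0.2, -0.5, 0.2]
width: 0.377
```

Emit:
move_arm:
  moves: "0.1696 0.0837 0 0;0.1696 0.0837 0 0;0.1696 0.0837 0 0;0.1696 0.0837 0 0;0.1696 0.0837 0 0;0.1696 0.0837 0 0;0.1696 0.0837 0 0;0.1696 0.0837 0 0;0.1696 0.0837 0 0;0.1696 0.0837 0 0;0.1696 0.0837 0 0;0.1696 0.0837 0 0;0.1696 0.0837 0 0;0.1696 0.0837 0 0;0 0 0 0.19;0 0 0 0.19;0 0 0 0.19;0 0 0 0;0 0 0 0;0 0 0 0"

```text
time_s: 20.15
ee_pos: [435.6, -260.9, 131.2]
eef_rot: [2.081, -2.353, -0.002]
force: [0.1, -0.2, 0.2]
width: 0.377
```

Run:
```python
from h import *
import pickle
c=snap('wrist');c['fish']=1;pickle.dump(c,open('w6.pkl','wb'))
d=snap('scene');pickle.dump(d,open('s6.pkl','wb'))
print(robot.read_state()['ee_pos'],robot.read_state()['width'])
cv2.imwrite('pics/w6.png',np.vstack([c['frame'][:290],cv2.resize(d['frame'][120:320,100:460],(640,356))])[:,:])
```

```text
[ 435.85639986 -260.96842323  131.60306266] 0.3777512000097272
```

View pics/w6.png

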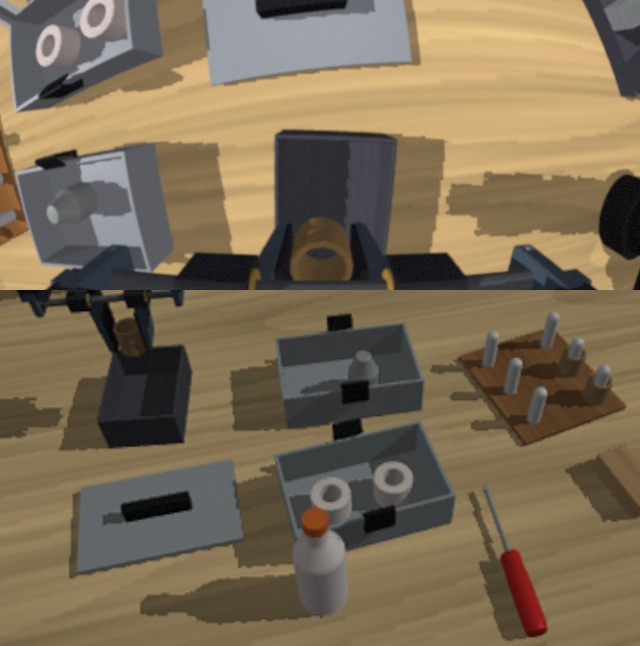

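Run:
```python
from h import *
import pickle
np.set_printoptions(precision=3,suppress=True)
w=pickle.load(open('w6.pkl','rb'));s=pickle.load(open('s6.pkl','rb'))
f=lambda a:(np.array(a)-[0,290])/1.7778+[100,120]
sc=f([(113,348),(101,404),(183,402),(190,347)])
L=np.c_[rect(140,100),[55]*4]
print(unproj(w,[(395,140),(277,133)],55))
print(*fit([(w,L[1:3],[(395,140),(277,133)])],[436,-260,-.1]))
print(*fit([(s,L,sc)],[436,-260,-.1]))
print(*fit([(s,L,sc),(w,L[1:3],[(395,140),(277,133)])],[436,-260,-.1]))
print(*fit([(w,np.c_[rect(124,192),[12]*4][[0,3]],[(415,62),(209,83)])],[620,-262,0]))
```

```text
[[ 484.8   -327.575   55.   ]
 [ 501.551 -233.243   55.   ]]
[ 424.222 -268.625   -0.174] [ 2.9  0.1 -2.2 -0. ]
[ 409.974 -261.467   -0.105] [ 1.  -3.9  1.5  4.7 -0.8  1.2 -2.6 -7.1]
[ 424.415 -266.327   -0.175] [ 1.2 -1.  -2.7  8.6 -4.8  7.3 -2.3 -2.4  0.2  0.2 -4.9  0.1]
[ 617.223 -267.849   -0.024] [-2.5  0.1  3.  -0.1]
```

Emit:
move_arm:
  moves: "0.05 -0.12 0 0;0 0 0 0.09;0 0 0.14 0;0 0 0.14 0;0 0 0.14 0;0 0 0.08 0;0 0 0.04 0;0 0 0.015 0;0 0 0 0;0 0 0 0"

```text
time_s: 21.08
ee_pos: [459.1, -274.5, 21.8]
eef_rot: [-2.021, 2.405, -0.002]
force: [0.1, 0.4, -0.7]
width: 0.375
```

Emit:
move_arm:
  moves: "0 0 0 0;0 0 0 0;0 0 0 0;0 0 0 0;0 0 -0.1 0;0 0 -0.16 0;0 0 -0.16 0;0 0 -0.16 0;0 0 0 0;0 0 0 0"
  fingers: 50

```text
time_s: 21.92
ee_pos: [459.5, -274.8, 138.8]
eef_rot: [-2.02, 2.404, -0.006]
force: [-0.6, -0.1, 0.8]
width: 0.548
```

Emit:
move_arm:
  moves: "0 0 0 -0.22;0 0 0 -0.22;0 0 0 -0.22;-0.186 -0.067 0 0;-0.186 -0.067 0 0;-0.186 -0.067 0 0;-0.186 -0.067 0 0;-0.186 -0.067 0 0;-0.186 -0.067 0 0;-0.186 -0.067 0 0;-0.186 -0.067 0 0;-0.186 -0.067 0 0;-0.186 -0.067 0 0;-0.186 -0.067 0 0;-0.186 -0.067 0 0;-0.186 -0.067 0 0;-0.186 -0.067 0 0;-0.186 -0.067 0 0;-0.186 -0.067 0 0;0 0 0 0"
  fingers: 80

```text
time_s: 23.58
ee_pos: [568.0, 354.3, 135.6]
eef_rot: [-2.407, 2.018, 0.001]
force: [-0.9, 0.1, 0.5]
width: 0.873
```

Emit:
move_arm:
  moves: "0 0 0 0;0 0 0 0"

```text
time_s: 23.75
ee_pos: [566.8, 348.3, 135.3]
eef_rot: [2.403, -2.02, -0.001]
force: [0.9, -0.7, -1.0]
width: 0.874
```

Good position. Descend 119 mm, grip, lift.

Emit:
move_arm:
  moves: "0 -0.006 0.14 0;0 0 0.14 0;0 0 0.14 0;0 0 0.1 0;0 0 0.05 0;0 0 0.025 0;0 0 0 0;0 0 0 0;0 0 0 0"

```text
time_s: 24.5
ee_pos: [569.7, 349.4, 19.3]
eef_rot: [-2.403, 2.021, -0.001]
force: [-0.2, 0.0, -0.5]
width: 0.877
```

Emit:
move_arm:
  moves: "0 0 0 0;0 0 0 0;0 0 0 0;0 0 0 0;0 0 0 0;0 0 0 0;0 0 0 0;0 0 0 0;0 0 0 0;0 0 0 0;0 0 -0.1 0;0 0 -0.16 0;0 0 -0.16 0;0 0 -0.16 0;0 0 0 0;0 0 0 0"
  fingers: 25

```text
time_s: 25.83
ee_pos: [569.9, 349.7, 135.9]
eef_rot: [-2.402, 2.02, -0.002]
force: [-0.3, -0.5, -0.6]
width: 0.371
```

Emit:
move_arm:
  moves: "0.1704 0.0767 0 0;0.1704 0.0767 0 0;0.1704 0.0767 0 0;0.1704 0.0767 0 0;0.1704 0.0767 0 0;0.1704 0.0767 0 0;0.1704 0.0767 0 0;0.1704 0.0767 0 0;0.1704 0.0767 0 0;0.1704 0.0767 0 0;0.1704 0.0767 0 0;0.1704 0.0767 0 0;0.1704 0.0767 0 0;0.1704 0.0767 0 0;0.1704 0.0767 0 0;0.1704 0.0767 0 0;0.1704 0.0767 0 0;0 0 0 0.22;0 0 0 0.22;0 0 0 0.22"

```text
time_s: 27.5
ee_pos: [410.2, -266.6, 132.5]
eef_rot: [2.012, -2.412, -0.004]
force: [0.4, 0.3, -0.5]
width: 0.375
```

Emit:
move_arm:
  moves: "0 0 0 0;0 0 0 0;0 0 0 0;0 0 0 0"

```text
time_s: 27.83
ee_pos: [411.2, -266.0, 133.6]
eef_rot: [2.025, -2.402, -0.001]
force: [-0.4, 0.7, -0.1]
width: 0.374
```

Run:
```python
from h import *
import pickle
c=snap('wrist');c['fish']=1;pickle.dump(c,open('w7.pkl','wb'))
d=snap('scene')
print(robot.read_state()['ee_pos'],robot.read_state()['width'])
cv2.imwrite('pics/w7.png',np.vstack([c['frame'][:290],cv2.resize(d['frame'][120:320,100:460],(640,356))])[:,:])
```

```text
[ 411.28904565 -266.1282128   133.80338354] 0.375619383150117
```

View pics/w7.png

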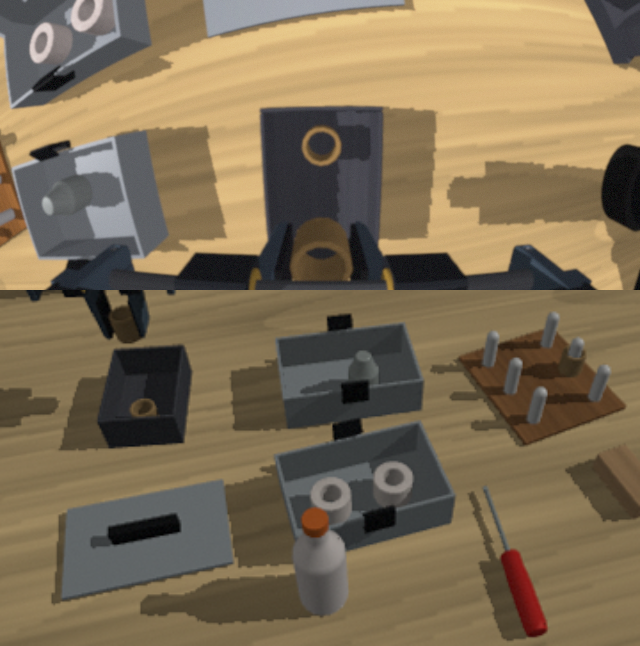

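The lid has been shifted (now at scene crop 146,540), and core one stands upright in the bin. I'll drop core two here.

Emit:
move_arm:
  moves: "0 0 0.14 0;0 0 0.14 0;0 0 0.14 0;0 0 0.08 0;0 0 0.04 0;0 0 0.015 0;0 0 0 0;0 0 0 0"

```text
time_s: 28.6
ee_pos: [411.9, -266.7, 23.8]
eef_rot: [-2.021, 2.405, -0.002]
force: [-0.5, -0.0, 0.3]
width: 0.376
```

Emit:
move_arm:
  moves: "0 0 0 0;0 0 0 0;0 0 0 0;0 0 0 0;0 0 -0.1 0;0 0 -0.16 0;0 0 -0.16 0;0 0 -0.16 0;0 0 0 0;0 0 0 0"
  fingers: 50

```text
time_s: 29.43
ee_pos: [412.2, -267.0, 140.8]
eef_rot: [-2.02, 2.405, -0.006]
force: [-0.6, 0.2, 0.2]
width: 0.548
```

Emit:
move_arm:
  moves: "0 0 0 -0.22;0 0 0 -0.22;0 0 0 -0.22;-0.1812 -0.0617 0 0;-0.1812 -0.0617 0 0;-0.1812 -0.0617 0 0;-0.1812 -0.0617 0 0;-0.1812 -0.0617 0 0;-0.1812 -0.0617 0 0;-0.1812 -0.0617 0 0;-0.1812 -0.0617 0 0;-0.1812 -0.0617 0 0;-0.1812 -0.0617 0 0;-0.1812 -0.0617 0 0;-0.1812 -0.0617 0 0;-0.1812 -0.0617 0 0;-0.1812 -0.0617 0 0;-0.1812 -0.0617 0 0;-0.1812 -0.0617 0 0;0 0 0 0"
  fingers: 80

```text
time_s: 31.1
ee_pos: [506.8, 343.8, 137.8]
eef_rot: [-2.407, 2.018, 0.0]
force: [-0.6, -0.2, -0.1]
width: 0.872
```

Emit:
move_arm:
  moves: "0 0 0 0;0 0 0 0;0 0 0 0"

```text
time_s: 31.35
ee_pos: [505.8, 337.5, 138.0]
eef_rot: [2.402, -2.022, -0.001]
force: [-0.1, -0.3, 0.6]
width: 0.883
```

Emit:
move_arm:
  moves: "0 -0.006 0.14 0;0 0 0.14 0;0 0 0.14 0;0 0 0.1 0;0 0 0.06 0;0 0 0.03 0;0 0 0 0;0 0 0 0;0 0 0 0"

```text
time_s: 32.1
ee_pos: [508.4, 339.3, 18.2]
eef_rot: [-2.403, 2.021, -0.001]
force: [0.1, 0.6, -0.4]
width: 0.88
```

Emit:
move_arm:
  moves: "0 0 0 0;0 0 0 0;0 0 0 0;0 0 0 0;0 0 0 0;0 0 0 0;0 0 0 0;0 0 0 0;0 0 0 0;0 0 0 0;0 0 -0.1 0;0 0 -0.16 0;0 0 -0.16 0;0 0 -0.16 0;0 0 0 0;0 0 0 0"
  fingers: 25

```text
time_s: 33.43
ee_pos: [508.5, 339.6, 134.7]
eef_rot: [-2.402, 2.02, -0.002]
force: [-0.9, -0.4, -1.0]
width: 0.375
```

Emit:
move_arm:
  moves: "0.1828 0.0535 0 0;0.1828 0.0535 0 0;0.1828 0.0535 0 0;0.1828 0.0535 0 0;0.1828 0.0535 0 0;0.1828 0.0535 0 0;0.1828 0.0535 0 0;0.1828 0.0535 0 0;0.1828 0.0535 0 0;0.1828 0.0535 0 0;0.1828 0.0535 0 0;0.1828 0.0535 0 0;0.1828 0.0535 0 0;0.1828 0.0535 0 0;0.1828 0.0535 0 0;0.1828 0.0535 0 0;0 0 0 0.22;0 0 0 0.22;0 0 0 0.22"

```text
time_s: 35.02
ee_pos: [438.1, -266.9, 131.3]
eef_rot: [2.012, -2.412, -0.004]
force: [1.3, 0.1, 0.4]
width: 0.375
```

Emit:
move_arm:
  moves: "0.012 0.15 0 0;0.012 0.15 0 0;0 0 0 0;0 0 0 0;0 0 0 0;0 0 0 0"

```text
time_s: 35.52
ee_pos: [379.8, -261.2, 132.6]
eef_rot: [2.021, -2.405, -0.0]
force: [-0.4, 0.1, 0.1]
width: 0.369
```

Run:
```python
from h import *
import pickle
c=snap('wrist');c['fish']=1;pickle.dump(c,open('w8.pkl','wb'))
d=snap('side');e=snap('scene');pickle.dump(e,open('s8.pkl','wb'))
print(robot.read_state()['ee_pos'],robot.read_state()['width'])
cv2.imwrite('pics/w8.png',np.vstack([c['frame'][:280],np.hstack([cv2.resize(d['frame'][90:190,300:500],(320,160)),cv2.resize(e['frame'][120:220,100:300],(320,160))])]))
```

```text
[ 379.79348907 -261.09372044  132.78622307] 0.37369745158886264
```

View pics/w8.png

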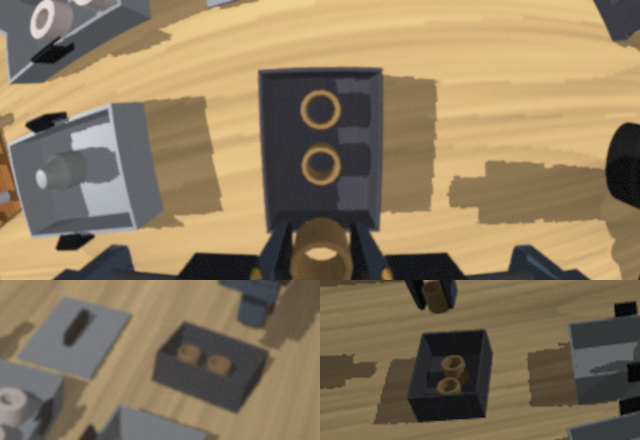

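Run:
```python
from h import *
import pickle
np.set_printoptions(precision=3,suppress=True)
w=pickle.load(open('w8.pkl','rb'))
p=[(381,231),(383,69),(260,70),(265,231)]
print(unproj(w,p,55)); print(*fit([(w,np.c_[rect(140,100),[55]*4],p)],[424,-268,-.17]))
print('cores',unproj(w,[(320,109),(320,165)],40))
```

```text
[[ 347.715 -309.326   55.   ]
 [ 484.356 -329.6     55.   ]
 [ 500.401 -232.746   55.   ]
 [ 365.425 -208.375   55.   ]]
[ 424.259 -269.927   -0.165] [-1.6  1.   1.2 -1.1 -1.1 -1.1  1.4  2. ]
cores [[ 459.676 -274.185   40.   ]
 [ 412.006 -265.823   40.   ]]
```

Emit:
move_arm:
  moves: "0 0 0.14 0;0 0 0.14 0;0 0 0.1 0;0 0 0.05 0;0 0 0.02 0;0 0 0 0;0 0 0 0;0 0 0 0"

```text
time_s: 36.33
ee_pos: [380.0, -261.5, 44.0]
eef_rot: [-2.021, 2.405, -0.003]
force: [-0.3, 0.2, -0.6]
width: 0.374
```

Emit:
move_arm:
  moves: "0 0 0 0;0 0 0 0;0 0 0 0;0 0 0 0;0 0 0 0;0 0 -0.1 0;0 0 -0.16 0;0 0 -0.18 0;0 0 -0.18 0;0 0 -0.18 0;0 0 -0.1 0;0 0 0 0;0 0 0 0"
  fingers: 50

```text
time_s: 37.42
ee_pos: [379.7, -261.3, 223.8]
eef_rot: [-2.02, 2.405, -0.004]
force: [0.3, -0.9, -0.3]
width: 0.55
```

Run:
```python
from h import *
import pickle
np.set_printoptions(precision=3,suppress=True)
s=pickle.load(open('s8.pkl','rb'))
f=lambda a:(np.array(a)-[0,290])/1.7778+[100,120]
print(unproj(s,f([(72,510),(222,480),(233,562),(58,600)]),12))
print(*fit([(s,np.c_[rect(124,192),[12]*4],f([(72,510),(58,600),(233,562),(222,480)]))],[640,-275,0]))
st=robot.read_state();print(st['q'],st['ee_pos'])
```

```text
[[ 589.53  -368.671   12.   ]
 [ 589.363 -184.307   12.   ]
 [ 711.794 -184.283   12.   ]
 [ 711.042 -379.468   12.   ]]
[ 650.184 -280.227   -0.011] [-3.2 -0.2  1.4 -0.2 -0.2  0.6  0.3 -0.1]
[-0.653 -0.027  2.199  0.     0.966  1.091] [ 379.651 -261.323  223.804]
```

Emit:
move_arm:
  moves: "0 0 0 -0.238;0 0 0 -0.238;0 0 0 -0.238;0 0 0 -0.238;0 0 0 -0.238;0 0 0 -0.238;0 0 0 -0.238;0 0 0 -0.238;0 0 0 -0.238;0 0 0 -0.238;0 0 0 -0.238;0 0 0 -0.238;0 0 0 -0.238;0 0 0 -0.236"

```text
time_s: 38.58
ee_pos: [378.5, -260.5, 221.1]
eef_rot: [-3.14, -0.009, 0.004]
force: [0.3, -0.4, 1.2]
width: 0.551
```

Emit:
move_arm:
  moves: "0.1625 0.012 -0.015 0;0.1625 0.012 -0.015 0;0.1625 0.012 -0.015 0;0.1625 0.012 -0.015 0;0.1625 0.012 -0.015 0;0.1625 0.012 -0.015 0;0.1625 0.012 -0.015 0;0.1625 0.012 -0.015 0;0 0 0 0;0 0 0 0;0 0 0 0"

```text
time_s: 39.5
ee_pos: [638.2, -279.9, 244.8]
eef_rot: [-3.14, 0.001, 0.004]
force: [-0.2, -1.6, -0.7]
width: 0.548
```

Run:
```python
from h import *
import pickle
c=snap('wrist');c['fish']=1;pickle.dump(c,open('w9.pkl','wb'))
e=snap('scene')
st=robot.read_state();print(st['ee_pos'],st['eef_rot'],st['q'])
cv2.imwrite('pics/w9.png',np.vstack([c['frame'][:300],cv2.resize(e['frame'][120:240,100:340],(640,320))[:280]]))
```

```text
[ 638.00757629 -280.18951714  245.79195088] [-3.14082929e+00  1.34088038e-03  2.68382598e-03] [-4.47229671e-01  3.41883447e-01  1.72228516e+00 -5.81834078e-05
  1.07929449e+00 -4.46348325e-01]
```

View pics/w9.png

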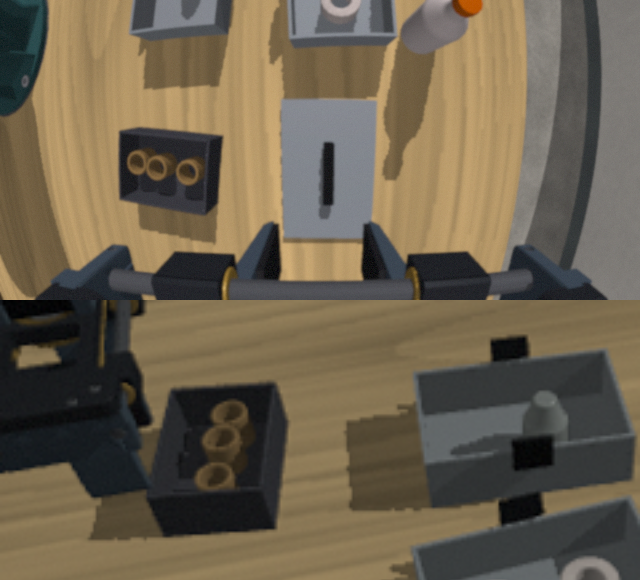

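```bash
cat > lid.py <<'E'
from h import *
import pickle,sys
np.set_printoptions(precision=3,suppress=True)
w=pickle.load(open('w9.pkl','rb'))
p=[(284,238),(375,238),(377,100),(283,100)]
print(unproj(w,p,12));print(*fit([(w,np.c_[rect(124,192),[12]*4],p)],[650,-280,0]))
g=cv2.cvtColor(w['frame'],cv2.COLOR_BGR2GRAY)
m=(g[120:220,300:360]<45).astype('uint8')
n,l,s,c=cv2.connectedComponentsWithStats(m);i=1+np.argmax(s[1:,4]);print(s[i],c[i]+[300,120],s[i][:2]+[300,120])
# handle dark blob: top face at z=36
ys,xs=np.where(l==i)
for sel in (ys<s[i][1]+6,ys>s[i][1]+s[i][3]-7): print(unproj(w,[(xs[sel].mean()+300,ys[sel].mean()+120)],30))
E
python3 lid.py
```

```text
[[ 584.14  -378.223   12.   ]
 [ 715.197 -378.522   12.   ]
 [ 710.017 -185.346   12.   ]
 [ 588.255 -186.059   12.   ]]
[ 649.357 -281.904    0.002] [ 2.4 -0.1 -2.4 -0.4  0.8  0.3 -0.9  0. ]
[ 23  23  10  62 548] [327.792 173.724] [323 143]
[[ 646.545 -244.331   30.   ]]
[[ 645.278 -317.448   30.   ]]
```

Emit:
move_arm:
  moves: "0.05 0.004 0.15 0;0 0 0.18 0;0 0 0.18 0;0 0 0.18 0;0 0 0.18 0;0 0 0.13 0;0 0 0.08 0;0 0 0.04 0;0 0 0.02 0;0 0 0.01 0;0 0 0 0;0 0 0 0;0 0 0 0;0 0 0 0"
  fingers: 50
  newtons: 45

```text
time_s: 40.77
ee_pos: [649.8, -281.4, 17.9]
eef_rot: [3.141, -0.001, 0.002]
force: [0.6, 0.1, -0.6]
width: 0.549
```

Emit:
move_arm:
  moves: "0 0 0.012 0;0 0 0 0;0 0 0 0"

```text
time_s: 41.02
ee_pos: [649.2, -281.2, 14.4]
eef_rot: [-3.141, 0.001, 0.0]
force: [-0.6, 0.2, -0.9]
width: 0.547
```

Emit:
move_arm:
  moves: "0 0 0 0;0 0 0 0;0 0 0 0;0 0 0 0;0 0 0 0;0 0 0 0;0 0 0 0;0 0 0 0;0 0 0 0;0 0 0 0"
  fingers: 5

```text
time_s: 41.85
ee_pos: [649.2, -281.2, 14.5]
eef_rot: [-3.142, 0.001, 0.0]
force: [-1.3, 0.5, 0.7]
width: 0.152
```

Emit:
move_arm:
  moves: "0 0 -0.05 0;0 0 -0.1 0;0 0 -0.14 0;0 0 -0.14 0;0 0 -0.14 0;0 0 -0.08 0;0.005 -0.08 0 0;0.005 -0.13 0 0;0.005 -0.13 0 0;0.005 -0.13 0 0;0.005 -0.13 0 0;0.005 -0.13 0 0;0.005 -0.13 0 0;0.005 -0.13 0 0;0.005 -0.13 0 0;0 -0.13 0 0;0 -0.069 0 -0.05;0 0 0 -0.04;0 0 0 0;0 0 0 0"

```text
time_s: 43.52
ee_pos: [658.2, -17.9, 144.1]
eef_rot: [3.141, 0.073, -0.001]
force: [-0.1, 0.0, -1.5]
width: 0.152
```

Run:
```python
from h import *
import pickle
c=snap('wrist');c['fish']=1;pickle.dump(c,open('w10.pkl','wb'))
d=snap('side');e=snap('scene');pickle.dump((d,e),open('sd10.pkl','wb'))
st=robot.read_state();print(st['ee_pos'],st['eef_rot'],st['force'],st['width'])
cv2.imwrite('pics/w10.png',np.vstack([c['frame'][:300],np.hstack([cv2.resize(d['frame'][90:250,220:440],(400,291)),cv2.resize(e['frame'][120:280,230:380],(240,256)).repeat(1,0)[:291] if 0 else cv2.resize(e['frame'][120:280,230:380],(240,291))])]))
```

```text
[658.34507552 -18.3459705  144.38476146] [ 3.14076186e+00  7.10973933e-02 -2.14408397e-04] [ 0.231194   -0.44323108 -1.44798047] 0.14525390381352027
```

View pics/w10.png

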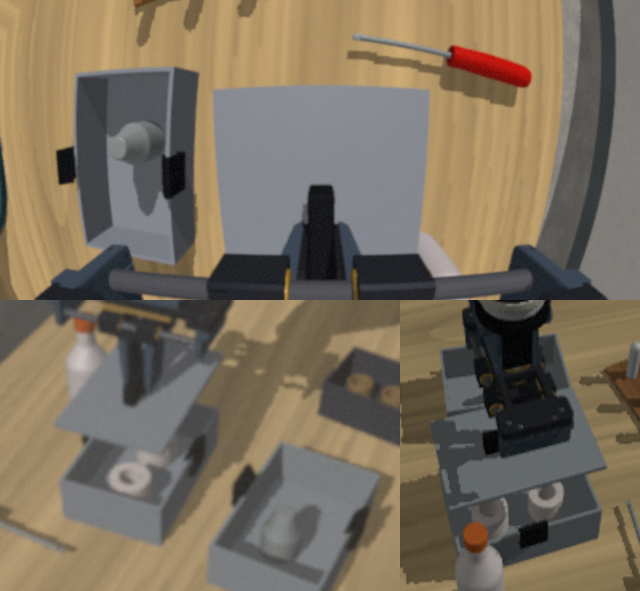

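```bash
cat > edge.py <<'E'
from h import *
import pickle
np.set_printoptions(precision=3,suppress=True)
def w(p,l):
    c,s=np.cos(p[2]),np.sin(p[2]); return np.array([p[0]+c*l[0]-s*l[1],p[1]+s*l[0]+c*l[1],l[2]])
def chroma(c):
    f=cv2.GaussianBlur(c['frame'],(3,3),0).astype(float); return (f[...,2]-f[...,0])/(f[...,2]+f[...,0]+10)
def edges(c,p,z,sides,hx=62,hy=96):
    ch=chroma(c);out=[]
    for sd in sides:
        for t in np.linspace(-.85,.85,40):
            n=np.array({'+x':(1,0,0),'-x':(-1,0,0),'+y':(0,1,0),'-y':(0,-1,0)}[sd],float)
            l=np.array([sd[0]+'1'==0,0,z],float)
            l=n*[hx,hy,0]+np.array([abs(n[1])*t*hx,abs(n[0])*t*hy,z])
            if abs(n[0]) and abs(l[1])<24: continue
            d=np.arange(-12,12.1,.5)
            uv=proj(c,np.array([w(p,l+n*k) for k in d])).astype(np.float32)
            if uv.min()<1 or uv[:,0].max()>638 or uv[:,1].max()>398: continue
            v=cv2.remap(ch.astype(np.float32),uv[:,0:1],uv[:,1:2],cv2.INTER_LINEAR).ravel()
            if v[-6:].mean()-v[:12].mean()<.1: continue
            th=(v[-6:].mean()+v[:12].mean())/2
            i=np.where((v[:-1]<th)&(v[1:]>=th))[0]
            if len(i)==0: continue
            k=d[i[0]]+.5*(th-v[i[0]])/(v[i[0]+1]-v[i[0]])
            out.append((sd,l,k))
    return out
def refine(obs,p0,z,hx=62,hy=96):
    p=np.array(p0,float)
    for _ in range(6):
        A=[];b=[]
        for c,sides in obs:
            for sd,l,k in edges(c,p,z,sides,hx,hy):
                s=1 if sd[0]=='+' else -1
                A.append((s,0,-s*l[1]) if sd[1]=='x' else (0,s,s*l[0])); b.append(k)
        A=np.array(A);b=np.array(b)
        r=least_squares(lambda q:A@q-b,[0,0,0],loss='soft_l1',f_scale=1,x_scale=[1,1,.01])
        c_,s_=np.cos(p[2]),np.sin(p[2])
        p=p+[c_*r.x[0]-s_*r.x[1],s_*r.x[0]+c_*r.x[1],r.x[2]]
    return p,len(b),np.median(abs(r.fun))
E
python3 - <<'E'
from edge import *
L=lambda n:pickle.load(open(n+'.pkl','rb'))
w1,w3,w4,w5,w10,w9=[L(n) for n in ['w1','w3','w4','w5','w10','w9']]
p0=[658,-18,.045]
print('w1',refine([(w1,['+x','-x','+y'])],p0,60))
print('w3,4 y',refine([(w3,['+x','+y','-y'])],p0,60),refine([(w4,['+x','+y','-y'])],p0,60))
print('all',refine([(w1,['+x','-x','+y']),(w3,['+y','-y']),(w4,['+y','-y'])],p0,60))
print('lid before',refine([(w9,['+x','-x','+y','-y'])],[649,-281,0],12))
print('lid held',refine([(w10,['+x','-x','+y'])],[658,-18,.045],142))
from h import *
c=w10
E
```

```text
w1 (array([657.847, -15.538,   0.047]), 96, np.float64(0.2239392700984028))
w3,4 y (array([661.299, -15.975,   0.05 ]), 104, np.float64(0.49970079823152336)) (array([661.264, -16.409,   0.044]), 105, np.float64(0.5814995221263404))
all (array([657.873, -16.126,   0.046]), 246, np.float64(0.4958992563564114))
lid before (array([ 646.329, -281.51 ,   -0.007]), 133, np.float64(0.7801256110512206))
lid held (array([657.374, -17.664,   0.046]), 68, np.float64(0.06726336612613523))
```

Emit:
move_arm:
  moves: "0.003 -0.008 0.05 0;0 0 0.08 0;0 0 0.08 0;0 0 0.05 0;0 0 0.03 0;0 0 0.01 0;0 0 0 0;0 0 0 0;0 0 0 0"
  newtons: 60

```text
time_s: 44.42
ee_pos: [659.4, -15.8, 85.3]
eef_rot: [3.141, 0.073, 0.002]
force: [0.3, -0.5, -1.1]
width: 0.15
```

Run:
```python
from edge import *
c=snap('wrist');c['fish']=1
st=robot.read_state();print(st['ee_pos'],st['eef_rot'],st['force'],st['width'])
print(refine([(c,['+x','-x','+y'])],[658,-16,.046],st['ee_pos'][2]-2.4))
```

```text
[659.387 -15.802  85.282] [3.141 0.073 0.002] [-0.11   0.472 -0.807] 0.15176129815168907
(array([658.68 , -15.519,   0.046]), 68, np.float64(0.06737004545611892))
```

Emit:
move_arm:
  moves: "-0.003 0.002 0.01 0;0 0 0.01 0;0 0 0.01 0;0 0 0.01 0;0 0 0 0;0 0 0 0"

```text
time_s: 44.97
ee_pos: [659.2, -16.3, 77.3]
eef_rot: [3.141, 0.073, 0.003]
force: [-2.0, 1.0, 7.3]
width: 0.148
```

Emit:
move_arm:
  moves: "0 0 0.01 0;0 0 0.01 0;0 0 0.01 0;0 0 0 0;0 0 0 0"

```text
time_s: 45.38
ee_pos: [658.6, -16.2, 70.7]
eef_rot: [3.141, 0.073, 0.001]
force: [-0.2, -0.5, 3.5]
width: 0.153
```

Emit:
move_arm:
  moves: "0 0 0.01 0;0 0 0.01 0;0 0 0.005 0;0 0 0 0;0 0 0 0"

```text
time_s: 45.8
ee_pos: [658.3, -16.2, 67.5]
eef_rot: [-3.141, -0.073, 0.001]
force: [-16.0, -0.4, 35.2]
width: 0.152
```

Emit:
move_arm:
  moves: "0 0 -0.008 0;0 0 0 0;0 0 0 0"

```text
time_s: 46.05
ee_pos: [658.3, -16.2, 67.5]
eef_rot: [-3.141, -0.073, 0.001]
force: [-5.1, 0.4, 12.9]
width: 0.149
```

Emit:
move_arm:
  moves: "0 0 0 0;0 0 0 0;0 0 0 0;0 0 0 0;0 0 -0.08 0;0 0 -0.16 0;0 0 -0.18 0;0 0 -0.18 0;0 0 -0.1 0;0 0 0 0;0 0 0 0;0 0 0 0"
  fingers: 36

```text
time_s: 47.05
ee_pos: [657.9, -16.2, 207.1]
eef_rot: [-3.141, -0.073, 0.001]
force: [0.2, 0.2, -0.5]
width: 0.394
```

Run:
```python
from edge import *
c=snap('wrist');c['fish']=1;d=snap('side');e=snap('scene')
pickle.dump((c,d,e),open('f.pkl','wb'))
st=robot.read_state();print(st['ee_pos'],st['force'],st['width'])
print(refine([(c,['+x','-x','+y'])],[658,-16,.046],65))
cv2.imwrite('pics/f.png',np.vstack([c['frame'][:300],np.hstack([cv2.resize(d['frame'][110:220,230:370],(320,251)),cv2.resize(e['frame'][185:275,240:370],(320,251))])]))
```

```text
[657.667 -16.15  205.958] [0.086 0.211 0.158] 0.3924639196886119
(array([657.147, -15.854,   0.042]), 94, np.float64(0.1664225048153536))
```

View pics/f.png

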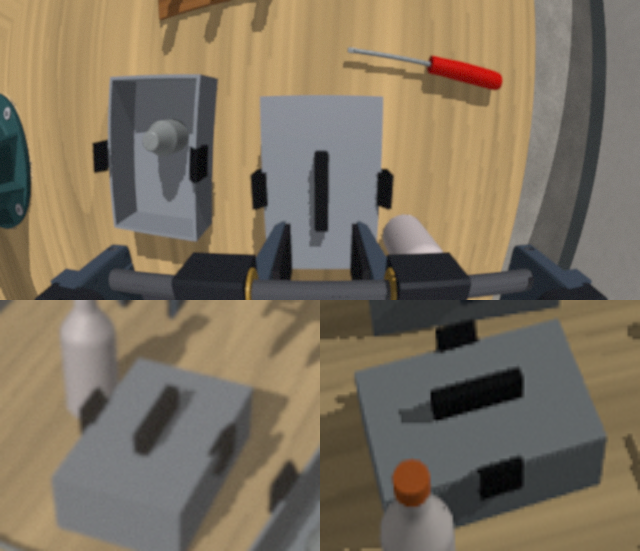

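```bash
python3 -c "
from rig import robot
print(robot.close_job(),robot.read_state()['time_s'])"
```

```text
the job is handed in; nothing more can be done
the job is handed in; nothing more can be done
```

The rack is cleared, the lid is snapped on, and the job is handed in at about 47 s of the 210 s allowed. The hand-in reports no verdict, so these are my own last checks:

- **Rolls:** this rack held two rolls and three cores. Both rolls stood upright in the empty (far) box in the last pictures before the lid closed over them.
- **Cores:** all three stood inside the scrap bin in a picture taken after the last one was dropped.
- **Lid position:** the lid came to a hard stop at about 35 N. The height at which I was holding it puts it about 53 mm up, which is home. After I let go, the wrist camera put it within about 1 mm and 0.004 rad of my estimate of the box's pose.
- **Catches:** both catches show over the lid's edge. I judged this by eye from the pictures, because the catch joints cannot be read.
- **Other things:** the chuck still stood in its box, and I saw no contact with the glue bottle, screwdriver or offcut. I did not measure their positions.

The lid was knocked aside partway through, as warned, so I measured its position again before picking it up. My first estimates of the bin and the box differed by a few millimetres between cameras. I relied on the close wrist-camera fits, and no final check failed.

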